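Line clearance at the bonding bench

TASK

Clear the bench for the next batch by putting the five loose things back in their holders: both dosing syringes into the white syringe rack, one in each bay, needle towards the orange guard and finger flange down in the channel at the other end; each screwdriver into the bay of its own colour in the black rest, with its shaft over the coloured plate and its handle down in, and centred on, the two saddles beside it; and the black loupe upright in the round dish. Set everything down gently rather than dropping it, and leave the round light meter and the tape roll where they are.

Things in the scene. Friction and masses are not known exactly. Their poses are not given: they have to be found in the camera images.
- syringe_1: dosing syringe: amber barrel 18 mm across, blue needle; 149 mm long, 19 mm high, lying flat. x runs along it: needle tip at -75 mm, barrel -50 to +40, finger flange (2 thick, 32 wide) at +41, plunger end +74. Origin under its axis, on the surface it lies on; barrel axis at z = 10. Grip across y on the barrel near x = -8. The two syringes are alike: either may take either bay
- syringe_2: dosing syringe: amber barrel 18 mm across, blue needle; 149 mm long, 19 mm high, lying flat. x runs along it: needle tip at -75 mm, barrel -50 to +40, finger flange (2 thick, 32 wide) at +41, plunger end +74. Origin under its axis, on the surface it lies on; barrel axis at z = 10. Grip across y on the barrel near x = -8. The two syringes are alike: either may take either bay
- screwdriver_red: screwdriver with red handle, 160 mm long, lying flat; handle 24 mm wide, 25 mm high. x runs along it: blade tip at -80 mm, handle from -6 to +80. Origin under its axis, at the height of the handle's underside. Grip across y at the middle of the handle, x = +37
- screwdriver_blue: screwdriver with blue handle, 145 mm long, lying flat; handle 24 mm wide, 25 mm high. x runs along it: blade tip at -73 mm, handle from -13 to +72. Origin under its axis, at the height of the handle's underside. Grip across y at the middle of the handle, x = +30
- loupe: black magnifier loupe standing upright; round, 42 mm across at its top rim, 40 mm high. Origin at the centre of its underside, z up
- syringe_rack: fixed syringe rack 156x104 mm, white combs on a 4 mm alu plate; origin centre of underside, x lengthwise. Orange guard 38 high at x=-76. Combs (8 thick) at x=-24, +42, +70: notches 30 wide at y=+-28, floor z=20, teeth z=32; x 46..66 is solid to z=20 (flange rests there), x -20..38 open to the plate for fingers. Seated syringe: needle to -x, flange at +56, its origin at x=+15, y=+-28, z=19
- driver_rest: fixed black screwdriver rest 150x104 mm, 4 mm plate; origin centre of underside, x lengthwise. Bays: red plate y=+28, blue y=-28. Handle saddles (8 thick) x=+6, +54: notch 36 wide, floor z=20, teeth z=32, finger gap between; colour plates x -41..-3, shaft comb x=-50. Seated: blade to -x, handle centred x=+30; origin of red at (-7,+28,20), blue (0,-28,20)
- loupe_dish: round aluminium dish for the loupe, 82 mm across, fixed to the bench; its well is 58 mm across, the black floor 4 mm and the rim 14 mm above the bench. Origin at the centre of its underside, z up
- uv_meter: white round UV light meter, 100 mm across, 16 mm high, loose; not to be moved. Origin at the centre of its underside
- tape_amber: roll of amber tape, 84 mm across, 19 mm high, loose; not to be moved. Origin at the centre of its underside

How it is judged:
By the outcome, as a careful person would: the job done as asked, in the order asked, and still so for the second after the job is handed in, with the robot touching nothing.
It also fails if it takes over 144 s, if anything falls off the work surface, if the arm or the gripper's body presses on something with over 40 N, if the wrist force passes 120 N, or if a joint passes its speed limit or range.

ROBOT

A 7-joint arm with a two-finger parallel gripper is mounted at the origin on a cart in front of the work surface, level with it; the furniture and walls round the work are solid. World frame = base frame: x ahead of the robot, y to its left, z up, the work surface at z = 0. Lengths are in mm, angles in rad, forces in N, time in s.
With the tool pointing down it reaches from about 400 to 875 mm from the base axis. Payload 19.3 kg.
Tool frame: the origin (TCP) lies at the very end of the fingers, on their centre line; the grasp point (between the pads) lies 19 mm behind it (grip_point_offset is the z of the grasp point in the tool frame, in mm); z points along the fingers, x is the direction in which the jaws open and shut, and the axes are right-handed (so a half turn about z gives the same grasp; the last joint's range is limited). The gripper opens to 85 mm and grips with 20 to 120 N. Pads are 22 mm wide; open, the fingers measure 114 mm over their backs; the gripper's body (76 mm by 85 mm) begins 54 mm behind the grasp point. The pads swing forward as they close: fully open they stand 13 mm farther back than shut.
Start: joints at [1.219, 0.521, -0.036, 1.599, 0.021, 1.021, -0.113], TCP at [173.775, -600.347, 231.291] pointing down, gripper open.
Joint ranges: [-2.91, 2.91], [-0.3, 2.13], [-1.5, 1.42], [0.17, 2.43], [-1.26, 4.41], [0.16, 1.93], [-2.52, 2.52]. Speed limits (rad/s): [1.89, 1.89, 2.39, 2.39, 3.01, 3.01, 3.01].

INTERFACE

Orientations are given as a 3x3 rotation matrix whose columns are the frame's x, y, z axes.
In Python, from workcell import movep, movel, goto_joints, open_gripper, clamp, wait, inverse_kinematics, read_state, camera, PlanningError, finish_job, grip_point_offset gives the robot as it stands. Calls block until the motion is done:
- movep(position, orientation): joint-space move of the TCP to a pose.
- movel(position, frame=None, max_speed=150, guard=None): straight line of the TCP; frame=None keeps the orientation; max_speed is the mean speed in mm/s. With guard (N) it stops when the force on the tool has changed by that much, and returns True; else False.
- goto_joints(angles): joint-space move.
- open_gripper() and clamp(): open the fingers fully, or close them until they stop; the grip force is fixed at half the most.
- wait(seconds).
- inverse_kinematics(position, orientation): joint angles nearest the present ones, or None.
- read_state(): the state.
- camera(name): name is "scene" or "top" or "wrist"; returns a dict with "image" (400x640x3 uint8, blue, green, red), "range_z" (400x640 float32, mm along the optical axis (not along the pixel's ray), 0 where there is no reading), "fx", "fy", "cx", "cy" (pixels), "cam_to_world" (4x4, takes a point from camera to world coordinates). Camera axes: x right, y up, looking along -z (the intrinsics and any distortion apply to the point x, -y, -z); pixel columns grow to the right and rows downward; lengths in mm; the calibration is good to about 2 mm. A picture is of the moment at which its call begins.
A pose or a line that the arm cannot do raises PlanningError and nothing moves.
- finish_job(): hands the job in, once; it reports no verdict.
The state is a dict: "time": time; "qpos": joint angles; "qvel": joint speeds; "joint_efforts": joint torques, N m; "eef_pos": TCP position; "tool_rot": TCP orientation; "ft_force": force on the tool from outside, world axes, zero at the start; "torque": the same for the moment, N m; "finger_gap": finger opening in mm.
Only numpy, scipy, OpenCV 4.12 (cv2) and the standard library are available. Lean on these libraries where they do the work, as an engineer would, in place of code of your own. Each camera call takes 0.05 s, during which the arm holds its last target.

## Working session

There is one attempt and no reset: what is moved stays moved. The work goes in short steps, each a Python script; the robot and the scene stay as the last script left them, time stands still between calls to the robot, and variables do not carry over. Pictures are saved under pics/ and viewed, and the job is handed in when it is done.

```bash
ls; mkdir -p pics; python3 - <<'E'
from workcell import *
import cv2,numpy as np,pickle
print(read_state())
for n in ["scene","top","wrist"]:
    c=camera(n); cv2.imwrite(f"pics/{n}0.png",c["image"]); pickle.dump(c,open(f"{n}0.pkl","wb"))
    print(n,c["fx"],c["fy"],c["cx"],c["cy"],[k for k in c if k not in("image","range_z")]); print(np.round(c["cam_to_world"],3))
print(grip_point_offset)
E
```

```text
pics
{'time': 0.0, 'qpos': array([ 1.21878758,  0.52203859, -0.03631527,  1.60001418,  0.02120127,
        1.02107363, -0.11280602]), 'qvel': array([-0.00106472, -0.00051929, -0.00054772,  0.0001624 , -0.00075117,
       -0.00170113, -0.00011535]), 'joint_efforts': array([ 3.77912102e-04, -9.27118635e+01,  1.98015444e+00, -3.69919288e+01,
        1.78277458e-02,  8.44241964e-03,  3.12415591e-05]), 'eef_pos': array([ 173.67203869, -600.03443113,  230.70833332]), 'tool_rot': array([[ 2.78068543e-01, -9.60561150e-01, -4.03498471e-04],
       [-9.60560552e-01, -2.78068822e-01,  1.07555240e-03],
       [-1.14533419e-03,  8.85074247e-05, -9.99999340e-01]]), 'ft_force': array([ 0.30655285, -0.11193571,  0.0918952 ]), 'torque': array([-0.03435567, -0.02404255,  0.04238727]), 'finger_gap': 85.65019593073268}
scene 472.5866533862198 472.5866533862198 313.35499404373513 203.04720619946184 ['fx', 'fy', 'cx', 'cy', 'cam_to_world']
[[-7.34000e-01  4.73000e-01 -4.87000e-01 -2.94250e+01]
 [-6.79000e-01 -5.05000e-01  5.32000e-01  6.59238e+02]
 [ 6.00000e-03  7.22000e-01  6.92000e-01  8.07944e+02]
 [ 0.00000e+00  0.00000e+00  0.00000e+00  1.00000e+00]]
top 463.55845397603895 463.55845397603895 315.1059068570071 201.19688998808067 ['fx', 'fy', 'cx', 'cy', 'cam_to_world']
[[-1.900000e-02  9.830000e-01 -1.840000e-01  2.620590e+02]
 [-1.000000e+00 -2.100000e-02 -9.000000e-03  4.513100e+01]
 [-1.300000e-02  1.830000e-01  9.830000e-01  1.315432e+03]
 [ 0.000000e+00  0.000000e+00  0.000000e+00  1.000000e+00]]
wrist 310.6647028095908 310.6647028095908 320.819762815341 198.42638002363321 ['fx', 'fy', 'cx', 'cy', 'cam_to_world']
[[ 2.77000e-01  9.14000e-01  2.95000e-01  2.49956e+02]
 [-9.61000e-01  2.64000e-01  8.50000e-02 -5.77957e+02]
 [-0.00000e+00 -3.07000e-01  9.52000e-01  3.73715e+02]
 [ 0.00000e+00  0.00000e+00  0.00000e+00  1.00000e+00]]
-18.700000000000003
```

View pics/top0.png

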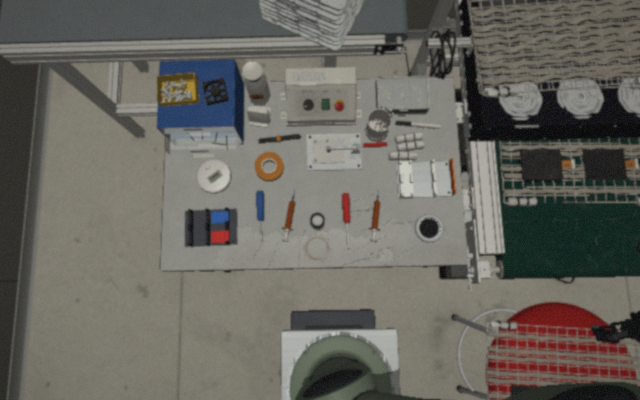

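View pics/scene0.png

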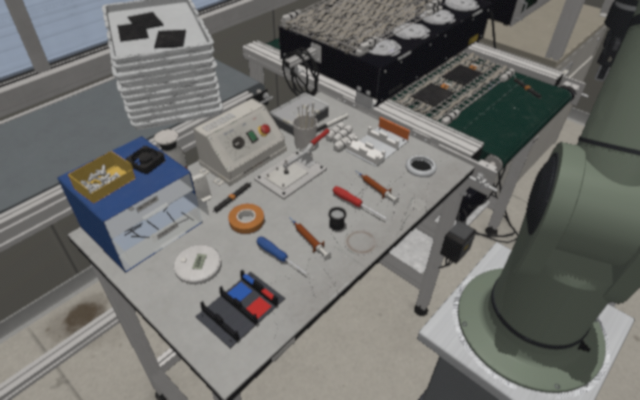

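The top view shows everything: driver rest around px (211,227), dish (428,229), rack (427,179), blue driver (261,215), red driver (347,217), syringes (290,217) and (376,217), loupe (317,220).

```bash
cat > h.py <<'E'
import numpy as np,cv2,pickle
def ray(c,u,v):
    u=np.atleast_1d(u).astype(float);v=np.atleast_1d(v).astype(float)
    d=np.stack([(u-c["cx"])/c["fx"],-(v-c["cy"])/c["fy"],-np.ones_like(u)],-1)
    T=c["cam_to_world"];return T[:3,3],d@T[:3,:3].T
def onplane(c,u,v,z):
    o,d=ray(c,u,v);t=(z-o[2])/d[:,2];return o+t[:,None]*d
def proj(c,p):
    p=np.atleast_2d(p).astype(float);T=c["cam_to_world"];q=(p-T[:3,3])@T[:3,:3]
    return np.stack([c["cx"]+c["fx"]*q[:,0]/-q[:,2],c["cy"]-c["fy"]*q[:,1]/-q[:,2]],-1)
def down(a): # jaw x axis at world angle a, tool z down
    c,s=np.cos(a),np.sin(a);return np.array([[c,s,0],[s,-c,0],[0,0,-1.]])
def shot(name,tag):
    from workcell import camera
    c=camera(name);cv2.imwrite(f"pics/{tag}.png",c["image"]);pickle.dump(c,open(f"{tag}.pkl","wb"));return c
E
python3 - <<'E'
from h import *
c=pickle.load(open("top0.pkl","rb"))
for n,u,v in [("rest",211,227),("dish",428,229),("rack",427,179),("blue",261,215),("red",347,217),("s1",290,217),("s2",376,217),("loupe",317,220),("uv",213,176),("tape",269,166),("benchNR",470,265),("NL",163,268),("FR",458,82)]:
    print(n,np.round(onplane(c,u,v,10)[0]))
im=cv2.resize(c["image"][130:270,160:475],None,fx=2.5,fy=2.5,interpolation=cv2.INTER_CUBIC);cv2.imwrite("pics/topz.png",im)
E
```

```text
rest [438. 354.  10.]
dish [ 419. -260.   10.]
rack [ 564. -267.   10.]
blue [469. 212.  10.]
red [458. -33.  10.]
s1 [462. 129.  10.]
s2 [ 457. -115.   10.]
loupe [451.  53.  10.]
uv [587. 352.  10.]
tape [613. 189.  10.]
benchNR [ 316. -370.   10.]
NL [325. 487.  10.]
FR [ 860. -378.   10.]
```

View pics/topz.png

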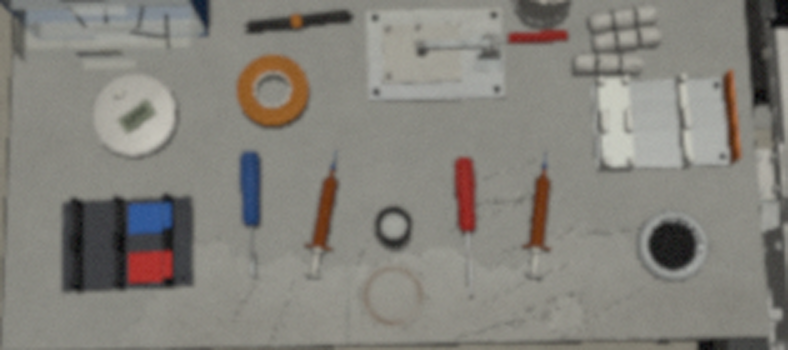

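View pics/wrist0.png

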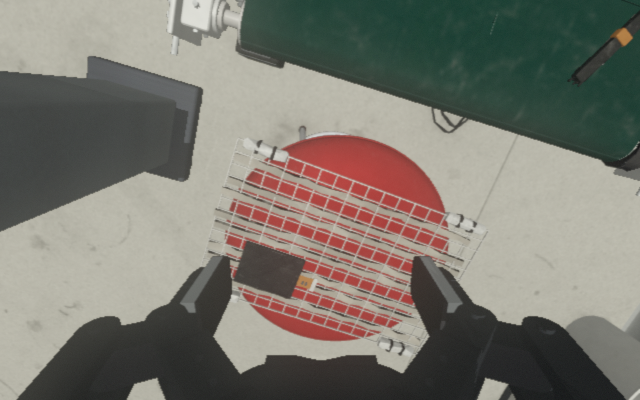

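Drivers and syringes lie roughly along x, and both holders have their +x along world +y. I'll take two closer wrist views.

```bash
python3 - <<'E'
from h import *
from workcell import *
R=down(-np.pi/2)
movep([520,-130,260],R); shot("wrist","w1")
movep([520,230,260],R); shot("wrist","w2")
s=read_state();print(s["time"],s["qpos"],s["eef_pos"])
E
```

```text
3.7 [-0.23741266  0.42258151 -0.38396342  1.70488258  0.17880584  1.0489585
 -2.25321763] [520.57304966 228.43039685 259.9619182 ]
```

View pics/w1.png

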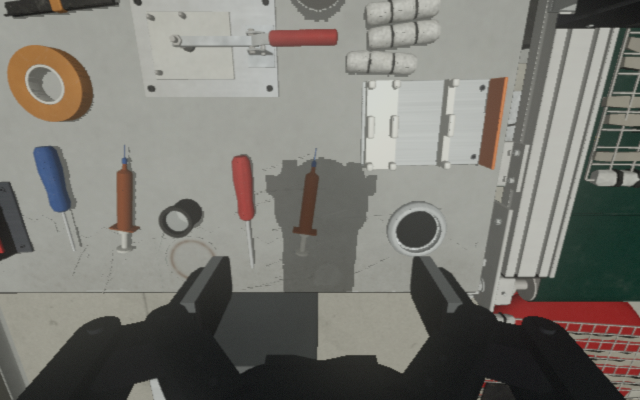

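View pics/w2.png

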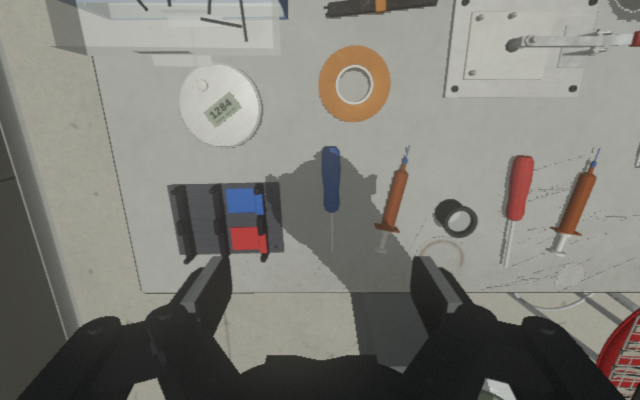

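Both views show the objects well: rest at w2 (225,222), blue handle (331,180), syringes at w2 (395,200) and w1 (309,200), red handle w1 (243,190), loupe w1 (180,217), dish w1 (416,229), rack w1 (430,124). Next step is measuring by colour masks.

```bash
cat > meas.py <<'E'
from h import *
def world(c):
    v,u=np.mgrid[0:400,0:640]
    z=c["range_z"]; d=np.stack([(u-c["cx"])/c["fx"]*z,-(v-c["cy"])/c["fy"]*z,-z],-1)
    T=c["cam_to_world"]; return d@T[:3,:3].T+T[:3,3]
def comps(m,amin=60):
    n,l,s,ce=cv2.connectedComponentsWithStats(m.astype(np.uint8)); return [(l==i) for i in range(1,n) if s[i,4]>=amin]
def hsv(c): return cv2.cvtColor(c["image"],cv2.COLOR_BGR2HSV)
def axis(c,m,z):
    v,u=np.nonzero(m); p=onplane(c,u,v,z)[:,:2]; ctr,(w,h),a=cv2.minAreaRect(p.astype(np.float32))
    mu=p.mean(0); d=np.linalg.svd(p-mu,full_matrices=False)[2][0]; t=(p-mu)@d
    return mu,d,t.min(),t.max(),(w,h),np.array(ctr)
E
cat > m1.py <<'E'
from meas import *
for n in ["w1","w2"]:
    c=pickle.load(open(n+".pkl","rb")); H=hsv(c); W=world(c); X=W[...,0];Y=W[...,1]
    work=(X>300)&(X<560)&(Y>-200)&(Y<270)&(H[...,1]>110)&(H[...,2]>25)
    h=H[...,0]
    for nm,m,z in [("syr",work&(h>=5)&(h<16),10),("red",work&((h<4)|(h>174)),12.5),("blue",work&(h>100)&(h<130),12.5)]:
        for q in comps(m,150):
            mu,d,a,b,wh,ctr=axis(c,q,z)
            if d[0]<0: d=-d;a,b=-b,-a
            print(n,nm,q.sum(),"mu",mu.round(1),"deg",np.degrees(np.arctan2(d[1],d[0])).round(1),"ends",(mu+a*d).round(1),(mu+b*d).round(1),"wh",np.round(wh,1),"rect",ctr.round(1),"ztop",np.percentile(W[q][:,2],95).round(1))
E
python3 m1.py
```

```text
w1 syr 701 mu [470.7 132.5] deg -10.9 ends [427.1 140.9] [518.6 123.3] wh [21.6 93.1] rect [472.6 130.9] ztop 18.9
w1 syr 499 mu [ 455.  -112.5] deg -7.1 ends [ 422.1 -108.5] [ 496.4 -117.7] wh [23.4 75.5] rect [ 458.7 -109.9] ztop 18.9
w1 red 983 mu [489.4 -29.4] deg 1.6 ends [444.2 -30.6] [529.7 -28.3] wh [85.6 22.9] rect [486.9 -29.8] ztop 25.1
w1 blue 916 mu [502.4 219.5] deg 0.7 ends [457.7 218.9] [541.5 220. ] wh [83.9 22.5] rect [499.6 219.7] ztop 24.9
w2 syr 733 mu [469.8 130.9] deg -9.9 ends [427.6 138.3] [519.2 122.2] wh [28.5 93.6] rect [473.1 133.6] ztop 19.3
w2 syr 968 mu [ 464.9 -114.3] deg -7.6 ends [ 422.4 -108.6] [ 514.7 -120.9] wh [94.2 38. ] rect [ 467.6 -110.2] ztop 19.0
w2 red 1080 mu [488.8 -31.3] deg 1.5 ends [443.9 -32.4] [528.6 -30.3] wh [85.2 25.5] rect [486.3 -31.9] ztop 25.2
```

```bash
cat > m2.py <<'E'
from meas import *
for n in ["w1","w2"]:
    c=pickle.load(open(n+".pkl","rb")); H=hsv(c); W=world(c); X,Y,Z=W[...,0],W[...,1],W[...,2];h=H[...,0]
    def rect(m,nm,amin=60):
        for q in comps(m,amin):
            p=W[q][:,:2].astype(np.float32);ctr,wh,a=cv2.minAreaRect(p)
            print(n,nm,q.sum(),"ctr",np.round(ctr,1),"wh",np.round(wh,1),"ang",round(a,1),"mean",p.mean(0).round(1),"z",np.percentile(W[q][:,2],[5,50,95]).round(1))
    # bench z
    b=(X>350)&(X<600)&(Y>-180)&(Y<250)&(H[...,1]<40); print("bench z",np.median(Z[b]))
    if n=="w1":
        r=(X>480)&(X<660)&(Y<-150)&(Y>-370)
        rect(r&(Z>2.5)&(Z<45),"rack all",400)
        rect(r&(Z>29)&(Z<35),"teeth",12)
        rect(r&(Z>17.5)&(Z<23),"floor20",30)
        rect(r&(h>3)&(h<16)&(H[...,1]>130),"guard")
        rect((X>620)&(X<760)&(Y<-130)&(Y>-260)&(Z>8),"rollers")
        d=(X>350)&(X<480)&(Y<-190)&(Y>-330)
        rect(d&(Z>11),"dishrim"); rect(d&(H[...,2]<60)&(Z>0),"dish dark")
    else:
        r=(X>350)&(X<520)&(Y>260)&(Y<460)
        rect(r&(Z>2.2)&(Z<45),"rest all",400)
        rect(r&(Z>28)&(Z<36),"teeth",8)
        rect(r&(h>100)&(h<130)&(H[...,1]>110),"bluepl"); rect(r&((h<4)|(h>174))&(H[...,1]>110),"redpl")
        rect((X>540)&(Y>280)&(Y<420)&(Z>8)&(X<650),"uv")
        rect((X>540)&(Y>130)&(Y<250)&(Z>8)&(X<680),"tape")
    l=(X>400)&(X<500)&(Y>20)&(Y<85)
    rect(l&(Z>33)&(Z<45),"loupe top"); rect(l&(Z>5)&(Z<45),"loupe")
E
python3 m2.py
```

```text
bench z 0.8322958559783729
w1 rack all 1490 ctr [ 638.6 -202.2] wh [84.9 23.5] ang 87.7 mean [ 637.9 -198.5] z [15.1 21.4 23.9]
w1 rack all 12073 ctr [ 568.  -259.3] wh [104.2 156.5] ang 1.1 mean [ 570.4 -265.5] z [ 3.4  5.6 33. ]
w1 teeth 249 ctr [ 569.8 -333.2] wh [103.3   2.4] ang 1.0 mean [ 571.2 -333.1] z [29.2 32.1 34.9]
w1 teeth 59 ctr [ 616.  -281.5] wh [8.7 7.4] ang 5.4 mean [ 615.9 -281.2] z [29.8 31.7 33.7]
w1 teeth 56 ctr [ 614.2 -188.1] wh [8.6 7.8] ang 2.5 mean [ 614.  -187.9] z [29.8 31.7 33.6]
w1 teeth 54 ctr [ 614.7 -216.3] wh [7.5 7.9] ang 0.2 mean [ 614.6 -215.9] z [30.2 31.7 32.9]
w1 teeth 151 ctr [ 568.8 -282.7] wh [25.2  7.9] ang 0.5 mean [ 568.9 -282.4] z [30.1 32.  33.4]
w1 teeth 153 ctr [ 566.8 -189.1] wh [25.4  8. ] ang 1.7 mean [ 566.9 -188.7] z [29.9 32.  33.4]
w1 teeth 150 ctr [ 567.4 -216.9] wh [24.1  8. ] ang 1.0 mean [ 567.5 -216.6] z [30.1 31.9 33.3]
w1 teeth 44 ctr [ 519.6 -189.5] wh [8.6 7.3] ang 2.4 mean [ 519.6 -189.6] z [29.5 31.9 33.1]
w1 teeth 44 ctr [ 519.6 -217.5] wh [9.1 7.2] ang 0.6 mean [ 520.3 -217.4] z [29.5 31.8 33. ]
w1 teeth 43 ctr [ 
[... 2451 characters left out ...]
ng 2.9 mean [469.4 331.4] z [ 4.   5.5 23.5]
w2 redpl 771 ctr [418.7 329.2] wh [45.7 51.8] ang 0.8 mean [413.7 330.1] z [ 3.9  5.3 23.6]
w2 uv 7546 ctr [595.8 349.9] wh [108.1 139.8] ang 0.2 mean [604.6 351.4] z [12.2 14.2 94.4]
w2 tape 3529 ctr [615.2 190.1] wh [82.8 82.9] ang 89.7 mean [616.1 190.1] z [17.9 19.4 20.7]
w2 tape 191 ctr [569.1 235.2] wh [ 5.8 62.5] ang 72.9 mean [540.9 243.7] z [351.8 353.5 354.7]
w2 tape 193 ctr [540.9 213.8] wh [6.5 1.9] ang 89.0 mean [540.6 214.1] z [351.9 353.6 354.7]
w2 loupe top 876 ctr [450.8  53.7] wh [42.1 41.4] ang 40.3 mean [450.9  53.3] z [34.1 37.2 41.3]
w2 loupe 1140 ctr [450.8  53.7] wh [42.1 41.4] ang 40.3 mean [452.9  55.7] z [10.1 36.  41.2]
```

```bash
cat > plan.py <<'E'
from h import *
def frame(left_deg,tilt_deg,flip):
    a=np.radians(left_deg);t=np.radians(tilt_deg);L=np.array([np.cos(a),np.sin(a),0]);Z=np.array([0,0,1.])
    x=np.cos(t)*L+np.sin(t)*Z; z=np.sin(t)*L-np.cos(t)*Z
    if flip: x=-x
    return np.stack([x,np.cross(z,x),z],1)
def ax(deg): a=np.radians(deg);return np.array([np.cos(a),np.sin(a),0])
RACK=np.array([568.3,-259.0,0]);RA=91.1
REST=np.array([441.1,358.3,0]);SA=91.5
def inframe(o,a,x,y,z): return o+x*ax(a)+y*ax(a+90)+np.array([0,0,z])
# obj: reference world xy, at local x ref, fwd = heading of tip end (needle/blade) ; local x = -fwd
OBJ={"s2":dict(ref=(422.3,-108.6),lx=42,fwd=-7.4,axz=10,grip=-12,tilt=8,d=4,place=(15,-28,19),o=RACK,a=RA),
"s1":dict(ref=(427.3,139.6),lx=42,fwd=-10.4,axz=10,grip=-12,tilt=8,d=4,place=(15,28,19),o=RACK,a=RA),
"blue":dict(ref=(499.6,219.7),lx=29.5,fwd=180.7,axz=12.5,grip=29.5,tilt=12,d=5,place=(0,-28,20),o=REST,a=SA),
"red":dict(ref=(486.6,-30.8),lx=37,fwd=181.5,axz=12.5,grip=37,tilt=12,d=5,place=(-7,28,20),o=REST,a=SA)}
def poses(k,flip):
    b=OBJ[k]; g=np.array([*b["ref"],b["axz"]])+(b["lx"]-b["grip"])*ax(b["fwd"])
    R1=frame(b["fwd"]+90,b["tilt"],flip); p1=g+b["d"]*R1[:,2]
    x,y,z=b["place"]; q=inframe(b["o"],b["a"],x+b["grip"],y,z+b["axz"])
    R2=frame(b["a"]+180+90,b["tilt"],flip); p2=q+b["d"]*R2[:,2]
    return p1,R1,p2,R2
UP=np.array([0,0,1.])
E
python3 - <<'E'
from plan import *
from workcell import *
for k in OBJ:
  for f in (0,1):
    p1,R1,p2,R2=poses(k,f)
    print(k,f,p1.round(1),p2.round(1))
    for p,R in [(p1+110*UP,R1),(p1,R1),(p2+90*UP,R2),(p2,R2)]:
        q=inverse_kinematics(p,R); print("   ",None if q is None else np.round(q,2))
E
```

```text
s2 0 [ 475.9 -115.     6. ] [ 596.8 -255.5   25. ]
    [ 0.93  0.69 -1.    2.    0.61  0.81  1.05]
    [ 0.86  0.89 -0.91  2.04  0.91  0.68  0.83]
    [ 0.73  0.7  -0.58  1.72  0.49  0.73 -0.05]
    [ 0.71  0.83 -0.55  1.75  0.65  0.59 -0.18]
s2 1 [ 475.9 -115.     6. ] [ 596.8 -255.5   25. ]
    [ 0.46  0.51 -0.32  2.02  0.03  0.64 -1.55]
    [ 0.45  0.72 -0.32  2.06  0.17  0.41 -1.66]
    [ 0.08  0.68  0.38  1.76 -0.48  0.66 -2.38]
    [ 0.22  0.79  0.17  1.78 -0.37  0.48 -2.46]
s1 0 [480.5 130.4   6. ] [ 540.8 -256.5   25. ]
    [ 0.43  0.67 -1.01  2.04  0.69  0.73  0.42]
    [ 0.31  0.84 -0.83  2.08  0.98  0.56  0.2 ]
    [ 0.78  0.63 -0.57  1.86  0.47  0.65 -0.02]
    [ 0.75  0.77 -0.53  1.89  0.67  0.51 -0.19]
s1 1 [480.5 130.4   6. ] [ 540.8 -256.5   25. ]
    [-0.02  0.5  -0.37  2.06  0.1   0.54 -2.18]
    [-0.08  0.7  -0.29  2.1   0.22  0.3  -2.26]
    [ 0.25  0.58  0.17  1.89 -0.28  0.57 -2.51]
    [ 0.25  0.74  0.17  1.92 -0.44  0.4  -2.35]
blue 0 [499.6 218.7   7.6] [469.4 388.6  27.6]
    [-0.45  0.61 -0.24  1.83  0.39  0.89 -2.49]
    [-0.6   0.78 -0.04  1.87  0.33  0.65 -2.46]
    [-0.46  0.63 -0.57  1.86  0.77  0.74 -1.48]
    [-0.58  0.75 -0.41  1.9   0.89  0.57 -1.61]
blue 1 [499.6 218.7   7.6] [469.4 388.6  27.6]
    [ 0.16  0.97 -1.28  1.79  1.04  1.41  0.13]
    [ 0.15  1.21 -1.28  1.83  1.28  1.43  0.01]
    [-0.07  0.95 -1.28  1.84  1.23  1.21  1.38]
    [-0.08  1.15 -1.28  1.87  1.44  1.25  1.27]
red 0 [486.6 -31.8   7.6] [413.4 387.6  27.6]
    [-0.04  0.49 -0.2   2.06  0.48  0.7  -2.15]
    [-0.15  0.7  -0.07  2.1   0.6   0.45 -2.3 ]
    [-0.54  0.58 -0.56  1.96  0.77  0.71 -1.59]
    [-0.69  0.71 -0.37  2.    0.92  0.51 -1.75]
red 1 [486.6 -31.8   7.6] [413.4 387.6  27.6]
    [ 0.67  0.85 -1.28  2.02  1.08  1.25  0.47]
    [ 0.66  1.15 -1.28  2.06  1.37  1.33  0.3 ]
    [-0.12  0.9  -1.28  1.94  1.21  1.17  1.26]
    [-0.13  1.12 -1.28  1.98  1.44  1.23  1.13]
```

```bash
cat > go.py <<'E'
from plan import *
from workcell import *
def pick(k,flip,hi=110):
    p1,R1,p2,R2=poses(k,flip)
    movep(p1+hi*UP,R1); print("above q",read_state()["qpos"].round(2))
    movel(p1,max_speed=120); clamp()
    s=read_state(); print("gap",round(s["finger_gap"],1),"t",s["time"])
    movel(p1+hi*UP,max_speed=150); s=read_state(); print("lifted gap",round(s["finger_gap"],1),"F",s["ft_force"].round(1))
E
python3 - <<'E'
from go import *
open_gripper()
goto_joints([0.24,0.5,0.0,2.0,0.0,0.64,1.4]); s=read_state(); print(s["eef_pos"],s["tool_rot"].round(2))
pick("s2",0); shot("wrist","w3")
E
```

```text
[ 477.87099558 -177.61517175  120.31976708] [[ 0.4   0.92  0.  ]
 [ 0.92 -0.4  -0.  ]
 [ 0.    0.   -1.  ]]
above q [ 0.36  0.5  -0.2   2.03 -0.08  0.63  1.69]
gap 15.3 t 9.1917
lifted gap 15.4 F [ 0.2  0.4 -0.8]
```

View pics/w3.png

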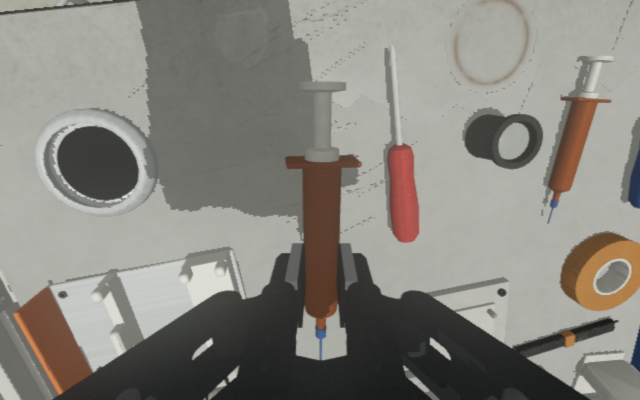

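The syringe is held at the barrel, level and aligned. A quick depth check will show how it sits in the jaws before placing.

```bash
cat > held.py <<'E'
from meas import *
import sys
c=pickle.load(open(sys.argv[1]+".pkl","rb"));H=hsv(c);W=world(c);h=H[...,0]
k=sys.argv[2]
m={"syr":(h>=3)&(h<16),"red":(h<4)|(h>174),"blue":(h>100)&(h<130)}[k]&(H[...,1]>110)&(H[...,2]>25)&(W[...,2]>80)
q=max(comps(m,100),key=lambda a:a.sum());P=W[q]
d=np.linalg.svd(P[:,:2]-P[:,:2].mean(0),full_matrices=False)[2][0];d*=np.sign(d[0]+1e-9)
t=P[:,:2]@d
for lo in np.arange(t.min(),t.max(),12):
    s=P[(t>=lo)&(t<lo+12)]
    if len(s)>10: print("t",round(lo+6),"ztop",np.percentile(s[:,2],95).round(1),"xy",s[s[:,2]>np.percentile(s[:,2],70)].mean(0).round(1))
print("deg",np.degrees(np.arctan2(d[1],d[0])),"ends",t.min(),t.max())
E
python3 held.py w3 syr; python3 -c "
from plan import *
p1,R,_,_=poses('s2',0);print(p1)"
```

```text
t 411 ztop 257.0 xy [nan nan nan]
t 435 ztop 128.2 xy [ 426.3 -110.4  127.9]
t 447 ztop 127.9 xy [ 438.8 -110.2  127.5]
t 459 ztop 127.8 xy [ 450.8 -111.9  127.4]
t 471 ztop 127.8 xy [ 462.7 -113.6  127.4]
t 483 ztop 127.7 xy [ 474.3 -115.3  127.3]
t 495 ztop 127.7 xy [ 486.2 -116.7  127.3]
t 507 ztop 127.6 xy [ 496.9 -118.5  127.2]
t 519 ztop 121.4 xy [ 510.9 -120.1  121.2]
deg -5.4242311867931905 ends 405.37271956473 524.2091499833053
[ 475.9219423  -115.00290641    6.03892773]held.py:11: RuntimeWarning: Mean of empty slice.
  if len(s)>10: print("t",round(lo+6),"ztop",np.percentile(s[:,2],95).round(1),"xy",s[s[:,2]>np.percentile(s[:,2],70)].mean(0).round(1))
  ret = um.true_divide(
```

```bash
cat >> go.py <<'E'
def place(k,flip,hi=90,extra=2,guard=8):
    p1,R1,p2,R2=poses(k,flip)
    movep(p2+hi*UP,R2); print("above q",read_state()["qpos"].round(2))
    movel(p2+12*UP,max_speed=150)
    hit=movel(p2-extra*UP,max_speed=25,guard=guard); s=read_state()
    print("hit",hit,"dz",(s["eef_pos"]-p2).round(1),"F",s["ft_force"].round(1))
    return hit
E
python3 - <<'E'
from go import *
place("s2",0); shot("wrist","w4"); shot("scene","sc4"); print(read_state()["time"])
E
```

```text
above q [ 0.16  0.66  0.26  1.76 -0.36  0.64  0.66]
hit True dz [ 0.3 -0.   1. ] F [-2.8  0.7 12.7]
12.375
```

View pics/w4.png

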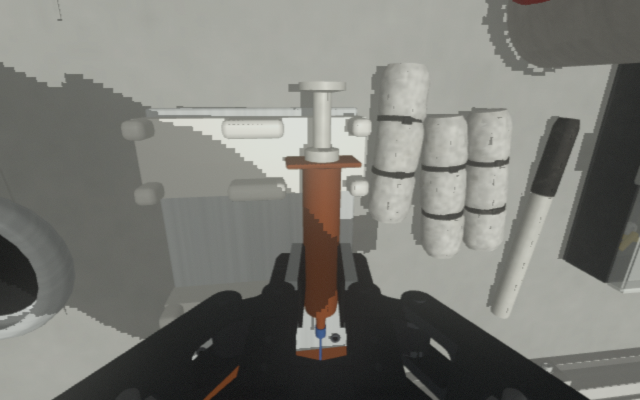

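Flange sits between the two rear combs, needle towards the guard. Releasing now, then picking syringe 1.

```bash
python3 - <<'E'
from go import *
open_gripper(); p=read_state()["eef_pos"]; movel(p+100*UP,max_speed=150)
shot("wrist","w5"); s=read_state(); print(s["time"],s["finger_gap"])
pick("s1",0); shot("wrist","w6")
E
python3 held.py w6 syr 2>/dev/null
```

```text
13.9167 85.52176668068604
above q [-0.2   0.48 -0.13  2.07 -0.13  0.53  1.18]
gap 15.8 t 17.1
lifted gap 15.6 F [-0.2 -0.2 -0.5]
t 387 ztop 257.0 xy [nan nan nan]
t 411 ztop 128.4 xy [430.9 135.4 128. ]
t 423 ztop 128.1 xy [443.  136.5 127.7]
t 435 ztop 127.9 xy [454.9 134.4 127.6]
t 447 ztop 127.9 xy [466.6 132.4 127.5]
t 459 ztop 127.9 xy [478.5 130.2 127.5]
t 471 ztop 127.7 xy [490.8 128.1 127.6]
t 483 ztop 127.6 xy [501.6 126.1 127.3]
t 495 ztop 121.8 xy [514.3 123.9 121.6]
deg -7.159480132338333 ends 380.8677289968723 501.1668357620239
```

View pics/w5.png

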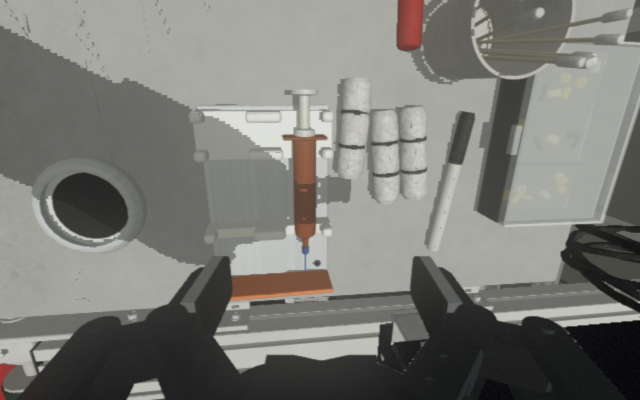

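View pics/w6.png

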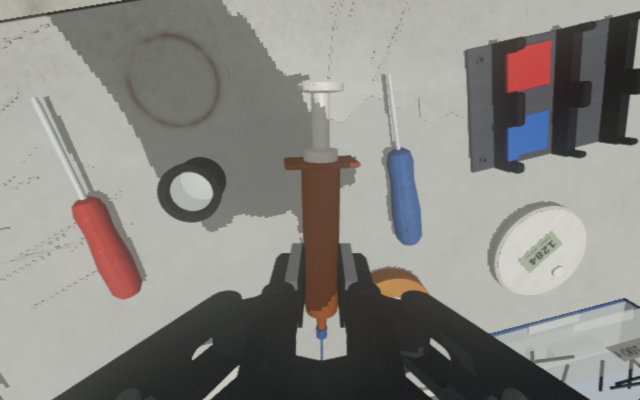

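The first syringe is seated in the far bay, needle to the guard, flange at (304,137) in the channel. The second is held level, and nothing else has moved. Placing it in the near bay.

```bash
python3 - <<'E'
from go import *
place("s1",0); shot("wrist","w7")
open_gripper(); p=read_state()["eef_pos"]; movel(p+110*UP,max_speed=150)
shot("wrist","w8"); print(read_state()["time"])
E
```

```text
above q [ 0.17  0.6   0.28  1.89 -0.4   0.58  0.74]
hit True dz [ 0.3 -0.1  0.9] F [-2.3  1.4 11.5]
22.2833
```

View pics/w8.png

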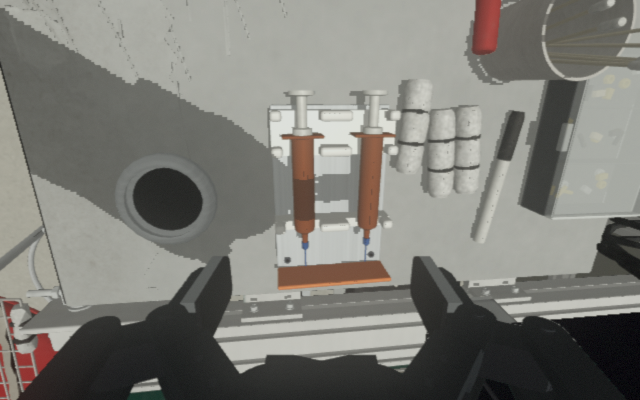

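Both syringes are seated in their bays, with flanges at (302,136) and (374,135). Next I'll measure the dish from this view and pick the blue driver.

```bash
python3 - <<'E'
from meas import *
for n in ["w3","w5","w8"]:
    c=pickle.load(open(n+".pkl","rb"));W=world(c)
    m=(W[...,2]>10)&(W[...,2]<20)&(abs(W[...,0]-424)<60)&(abs(W[...,1]+261)<60)
    q=max(comps(m,100),key=lambda a:a.sum());P=W[q][:,:2].astype(np.float32)
    print(n,cv2.minEnclosingCircle(P),cv2.minAreaRect(P))
E
python3 - <<'E'
from go import *
goto_joints([-0.41,0.45,0.0,1.8,0.0,0.85,-1.9]); s=read_state(); print(s["eef_pos"],s["tool_rot"].round(2))
pick("blue",0); shot("wrist","w9")
E
python3 held.py w9 blue 2>/dev/null
```

```text
w3 ((425.2281494140625, -262.8011474609375), 40.005409240722656) ((425.4186096191406, -262.3161315917969), (78.94927978515625, 78.97650146484375), 67.14094543457031)
w5 ((425.95086669921875, -262.8921813964844), 40.04996109008789) ((426.5716552734375, -262.7455749511719), (77.74980926513672, 78.29891967773438), 16.876195907592773)
w8 ((425.90460205078125, -263.0647277832031), 40.067562103271484) ((425.65972900390625, -262.58294677734375), (78.554931640625, 78.37918853759766), 26.236940383911133)
[547.71870207 173.01604133 205.2866902 ] [[ 0.08 -1.    0.04]
 [-1.   -0.08  0.02]
 [-0.01 -0.04 -1.  ]]
above q [-0.69  0.6   0.09  1.84  0.16  0.83 -2.29]
gap 25.0 t 26.8167
lifted gap 25.1 F [-0.7 -0.3 -1.3]
t 475 ztop 132.5 xy [467.  220.3 132. ]
t 487 ztop 132.3 xy [476.  220.6 131.9]
t 499 ztop 132.3 xy [489.8 220.7 132. ]
t 511 ztop 133.4 xy [501.6 221.1 133.1]
t 523 ztop 134.1 xy [513.2 221.2 133.7]
t 535 ztop 133.8 xy [524.2 221.2 133.3]
t 547 ztop 133.3 xy [533.3 222.  132.7]
t 595 ztop 256.6 xy [nan nan nan]
deg 2.7458604995253557 ends 468.639381094544 589.58599304301
```

View pics/w9.png

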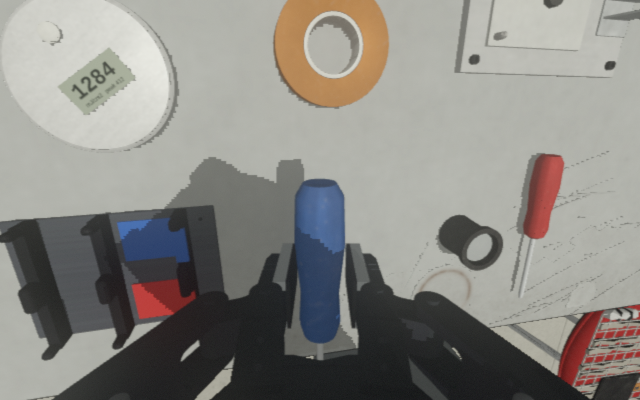

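Blue handle is held level. Placing it in the blue bay.

```bash
python3 - <<'E'
from go import *
place("blue",0); shot("wrist","w10")
E
```

```text
above q [-0.67  0.59 -0.28  1.87  0.55  0.64 -1.3 ]
hit True dz [0.3 0.1 0.6] F [-1.9 -1.8 11. ]
```

View pics/w10.png

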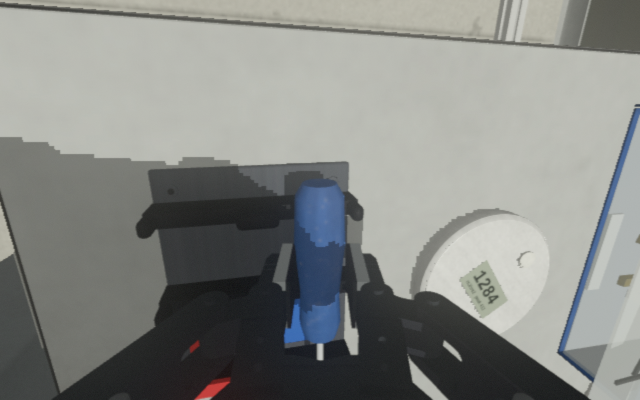

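Blue handle sits in the saddle notch (around (320,210)) with its shaft over the blue plate. Releasing, then fetching red.

```bash
python3 - <<'E'
from go import *
open_gripper(); p=read_state()["eef_pos"]; movel(p+110*UP,max_speed=150)
shot("wrist","w11"); 
pick("red",0); shot("wrist","w12")
E
python3 held.py w12 red 2>/dev/null
```

```text
above q [-0.31  0.5   0.14  2.07  0.24  0.63 -1.92]
gap 24.7 t 34.675
lifted gap 24.7 F [ 0.3 -0.2 -0.8]
t 450 ztop 132.5 xy [454.4 -30.3 132.1]
t 462 ztop 132.5 xy [463.4 -30.  132. ]
t 474 ztop 132.6 xy [477.4 -29.7 132.1]
t 486 ztop 133.5 xy [489.2 -29.4 133. ]
t 498 ztop 134.2 xy [500.5 -29.  133.8]
t 510 ztop 133.8 xy [511.7 -28.7 133.4]
t 522 ztop 133.3 xy [522.  -28.5 132.5]
t 558 ztop 256.7 xy [nan nan nan]
deg 2.4854762380440394 ends 444.40160810545234 564.3764385152533
```

View pics/w11.png

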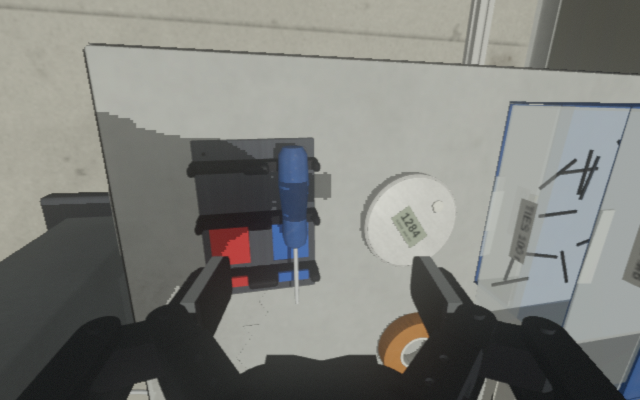

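View pics/w12.png

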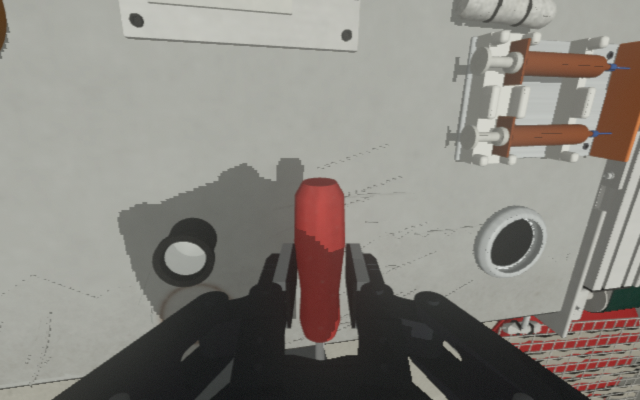

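```bash
cat > chk.py <<'E'
from meas import *
from plan import REST,SA,RACK,RA,ax
import sys
def loc(P,o,a): d=P-o; return np.stack([d@ax(a),d@ax(a+90),P[:,2]],-1)
c=pickle.load(open(sys.argv[1]+".pkl","rb"));H=hsv(c);W=world(c);h=H[...,0]
for nm,m in [("red",((h<4)|(h>174))),("blue",(h>100)&(h<130))]:
    q=m&(H[...,1]>110)&(H[...,2]>25)&(W[...,2]>26)&(W[...,2]<60)
    P=W[q]
    if len(P)<100: continue
    L=loc(P,REST,SA); L=L[(abs(L[:,0])<90)&(abs(L[:,1])<55)]
    if len(L)<100: continue
    top=L[L[:,2]>38]
    k=np.polyfit(top[:,0],top[:,1],1)
    print(nm,"x range",np.percentile(L[:,0],[0.5,99.5]).round(1),"y",np.percentile(L[:,1],[1,50,99]).round(1),"yline at 6,54",np.polyval(k,[6,54]).round(1),"ztop at",[ (x,np.percentile(L[abs(L[:,0]-x)<5][:,2],95).round(1)) for x in (0,6,30,54,65)])
q=(H[...,1]>110)&(h>=3)&(h<16)&(W[...,2]>22)&(W[...,2]<45)
L=loc(W[q],RACK,RA); L=L[(abs(L[:,0])<72)&(abs(L[:,1])<52)]
for s in (-1,1):
    l=L[L[:,1]*s>5]
    if len(l)>80: print("syr",s,"x",np.percentile(l[:,0],[.5,99.5]).round(1),"y",[np.median(l[abs(l[:,0]-x)<8][:,1]).round(1) for x in(-20,20,45)],"z",[np.percentile(l[abs(l[:,0]-x)<8][:,2],95).round(1) for x in(-20,20,45)])
E
python3 chk.py w11; python3 chk.py w8
```

```text
blue x range [-11.1  69.5] y [-38.2 -24.7 -17.1] yline at 6,54 [-26.5 -25.9] ztop at [(0, np.float64(44.2)), (6, np.float64(43.8)), (30, np.float64(44.8)), (54, np.float64(45.3)), (65, np.float64(44.9))]
syr -1 x [-33.   55.1] y [np.float64(-27.0), np.float64(-27.3), np.float64(-28.3)] z [np.float64(38.5), np.float64(39.0), np.float64(39.2)]
syr 1 x [-35.  55.] y [np.float64(27.8), np.float64(27.9), np.float64(27.7)] z [np.float64(38.9), np.float64(39.0), np.float64(39.1)]
```

Blue is seated: handle centre x≈29 (target 30), y within 2 mm, top z≈45. Both syringes are seated at y≈±28 with tops at 39. Placing red.

```bash
python3 - <<'E'
from go import *
place("red",0); shot("wrist","w13")
open_gripper(); p=read_state()["eef_pos"]; movel(p+110*UP,max_speed=150)
shot("wrist","w14"); print(read_state()["time"])
E
python3 chk.py w14
```

```text
above q [-0.8   0.53 -0.21  1.98  0.52  0.58 -1.38]
hit True dz [0.3 0.1 0.6] F [-2.6 -1.1 12.6]
39.9167
red x range [-9.7 72.6] y [17.1 29.1 39.3] yline at 6,54 [28.5 28.4] ztop at [(0, np.float64(44.1)), (6, np.float64(43.8)), (30, np.float64(44.8)), (54, np.float64(45.3)), (65, np.float64(44.6))]
blue x range [-11.5  61.9] y [-35.8 -24.5 -17.2] yline at 6,54 [-26.4 -24.3] ztop at [(0, np.float64(44.1)), (6, np.float64(44.0)), (30, np.float64(45.0)), (54, np.float64(45.3)), (65, np.float64(45.1))]
```

View pics/w14.png

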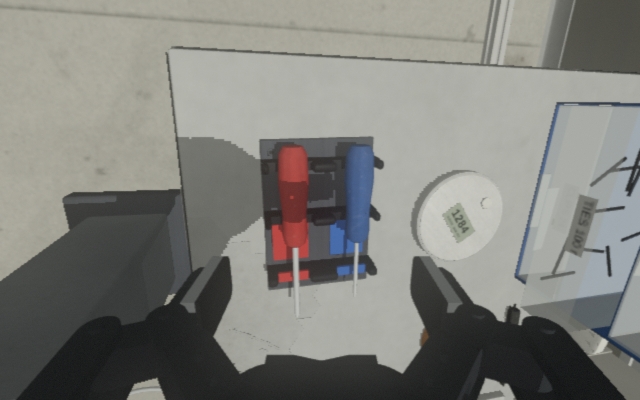

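Both drivers are seated over their own colour plates. Last is the loupe.

```bash
python3 - <<'E'
from go import *
R=down(-np.pi/2); p=np.array([451,53.3,14.])
movep(p+100*UP,R); print(read_state()["qpos"].round(2)); shot("wrist","w15")
movel(p,max_speed=120,guard=15); clamp(); print(read_state()["finger_gap"],read_state()["eef_pos"])
movel(p+100*UP,max_speed=120); s=read_state(); print(s["finger_gap"],s["ft_force"].round(1),s["time"]); shot("wrist","w16"); shot("scene","sc16")
E
```

```text
[-0.26  0.44  0.02  2.14 -0.01  0.56 -1.8 ]
39.582066014086635 [451.23936353  53.37123414  14.62243589]
39.16203835840213 [-0.1  0.4 -0.5] 43.7167
```

View pics/w16.png

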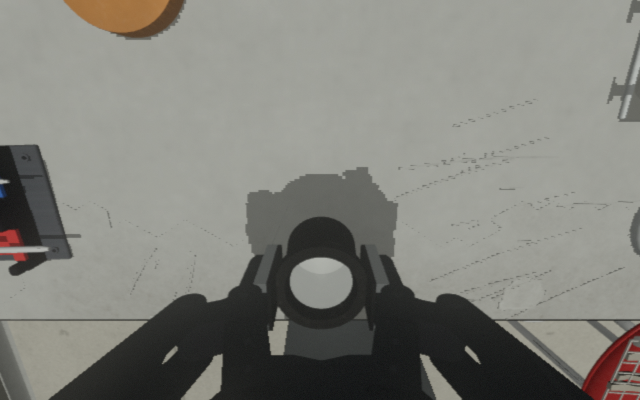

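View pics/sc16.png

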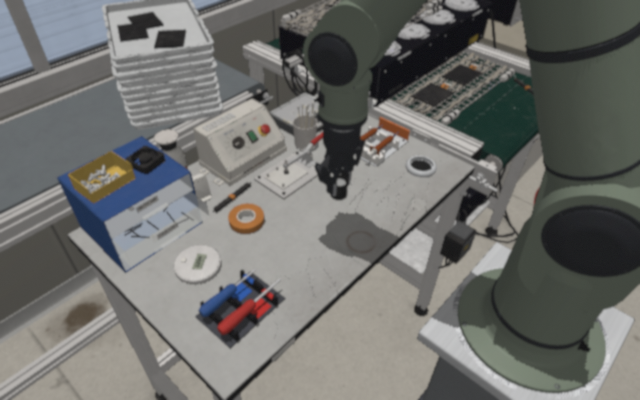

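The loupe is upright and centred in the jaws (rim at (320,283)). Placing it in the dish.

```bash
python3 - <<'E'
from go import *
R=down(-np.pi/2); p=np.array([425.8,-262.8,18.])
movep(p+100*UP,R); print(read_state()["qpos"].round(2))
movel(p+14*UP,max_speed=120); hit=movel(p-3*UP,max_speed=25,guard=8); s=read_state(); print(hit,s["eef_pos"],s["ft_force"].round(1))
open_gripper(); movel(s["eef_pos"]+120*UP,max_speed=150); shot("wrist","w17")
movep([480,-60,300],R); movep([480,0,330],R); shot("wrist","w18"); shot("top","t18"); shot("scene","sc18"); print(read_state()["time"])
E
python3 - <<'E'
from meas import *
c=pickle.load(open("w17.pkl","rb"));W=world(c)
m=(abs(W[...,0]-426)<60)&(abs(W[...,1]+262)<60)
for a,b in((38,50),(10,18)):
    q=max(comps(m&(W[...,2]>a)&(W[...,2]<b),50),key=lambda a:a.sum());print(a,cv2.minEnclosingCircle(W[q][:,:2].astype(np.float32)),W[q][:,2].max())
E
python3 chk.py w18
```

```text
[ 0.42  0.49  0.02  2.02 -0.01  0.62 -1.12]
True [ 425.95985578 -263.19355409   18.51716464] [-0.3 -1.1  6.6]
49.5167
38 ((425.4960021972656, -262.1310729980469), 21.115447998046875) 46.29177557293619
10 ((425.7753601074219, -262.9486389160156), 39.798362731933594) 16.299540622512836
red x range [-48.4  66.7] y [12.3 23.8 36. ] yline at 6,54 [26.2 24.9] ztop at [(0, np.float64(43.9)), (6, np.float64(43.6)), (30, np.float64(44.4)), (54, np.float64(45.1)), (65, np.float64(44.3))]
blue x range [-15.2  64.2] y [-40.2 -31.  -20.8] yline at 6,54 [-29.6 -30.8] ztop at [(0, np.float64(44.1)), (6, np.float64(43.6)), (30, np.float64(44.8)), (54, np.float64(45.1)), (65, np.float64(44.1))]
syr -1 x [-33.4  55.4] y [np.float64(-28.5), np.float64(-29.1), np.float64(-28.8)] z [np.float64(39.3), np.float64(39.4), np.float64(39.5)]
syr 1 x [-34.2  54.6] y [np.float64(26.2), np.float64(26.7), np.float64(26.8)] z [np.float64(38.9), np.float64(39.1), np.float64(39.7)]
```

View pics/w17.png

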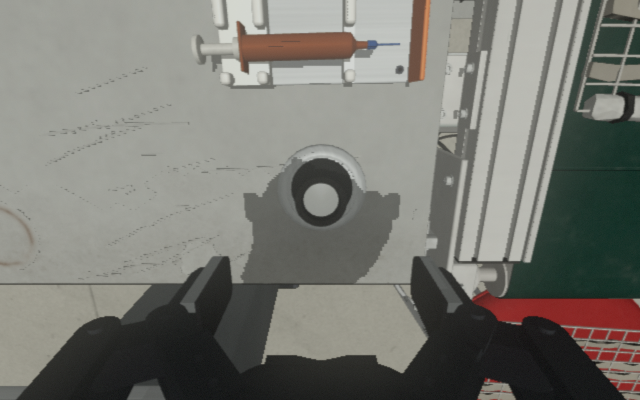

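View pics/w18.png

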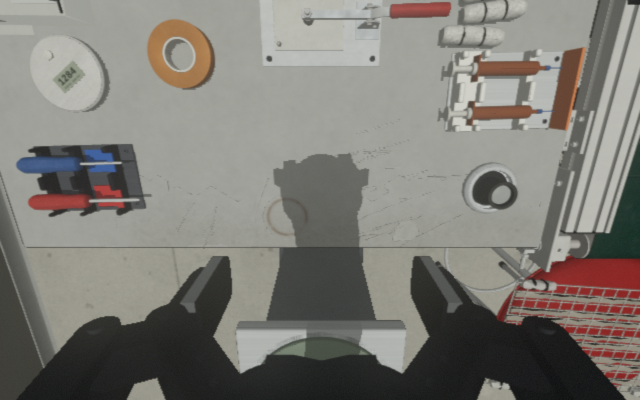

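Everything is in its holder: drivers at (60,180), syringes at (505,90), loupe in the dish at (492,188), and the meter and tape have not been touched. Handing in.

```bash
python3 -c "
from workcell import *
s=read_state();print(s['time'],s['finger_gap']);print(finish_job())"
```

```text
49.5167 85.45720354301615
the job is handed in; nothing more can be done
None
```

I put all five things back in their holders and handed the job in at about 50 s of the 144 s allowed, with the gripper open and clear. `finish_job` reports no verdict.

I worked in the order you listed: syringes, screwdrivers, loupe. Each item was lowered slowly until light contact (about 7–13 N) before release.

Last checks:
- **Syringes:** both sit at y ≈ ±28 mm (±2) in the rack. Their needles point at the orange guard and their flanges are in the channel at x ≈ 55 mm.
- **Screwdrivers:** each is over its own colour plate, with its handle down in both saddles (top at z ≈ 45 mm). Handle centres are at x ≈ 29 mm (blue) and 31 mm (red) against a target of 30.
- **Loupe:** it stands upright in the dish, within about 1 mm of centre.
- **Light meter and tape roll:** I never touched them, and they look unmoved in the last picture. I did not re-measure their positions.

**Disagreement between views:** from opposite sides, the handles' sideways positions differed by up to about 6 mm (blue −24 to −31 mm, red +25 to +28 mm). I put this down to camera error and lighting, since the views average close to the target ±28 mm. No check failed.

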